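Ready to smooth a bottle cap with the emery file

ROBOT

A 7-joint arm with a two-finger parallel gripper is mounted at the origin on the work surface. World frame = base frame: x ahead of the robot, y to its left, z up, the work surface at z = 0. Lengths are in m, angles in rad, forces in N, time in s.
With the tool pointing down it reaches from about 0.4 to 0.875 m from the base axis. Payload 4.4 kg.
Tool frame: the origin (TCP) lies where the fingers leave the gripper's body, on its centre line; the fingertips stand 73 mm ahead of it and the grasp point (between the pads) lies 54 mm ahead of it; z points along the fingers, y is the line along which they close (so a half turn about z gives the same grasp; the last joint's range is limited). The gripper opens to 85 mm and grips with 20 to 120 N. Pads are 22 mm wide; open, the fingers measure 114 mm over their backs; the gripper's body (76 mm by 85 mm) begins 54 mm behind the grasp point. The pads swing forward as they close: fully open they stand 13 mm farther back than shut.
Start: joints at [-0.066, 0.628, 0.038, 1.517, -0.027, 0.996, -0.02], TCP at [0.65, 0, 0.304] pointing down, gripper open.
Joint ranges: [-3.06, 3.06], [-0.37, 2.12], [-1.25, 1.32], [0.18, 2.47], [-1.1, 4.24], [0.23, 1.98], [-2.94, 2.94]. Speed limits (rad/s): [2.57, 2.57, 3.14, 3.14, 3.14, 3.14, 3.14].

INTERFACE

Orientations are given as a unit quaternion [w, x, y, z].
In Python, from rig import monitor, optics, r gives the robot as it stands. The module is installed in compiled form; this text tells all that it offers.
- The arm moves only by the shell command python3 -m jog 'ROWS' [FORCE]. ROWS is JSON, a list of rows, each a list of 3 entries, a list of its own where there are three numbers: the turn, a rotation vector about the world's x, y, z normalised to -1 to 1, where 1 is pi/4 rad, then the shift along the world's x, y, z normalised to -1 to 1, where 1 is 0.3 m, then the finger opening in mm, from 0 to 85.4. A call has exactly 10 rows; each row is the pose to reach, as a shift and turn from the pose commanded when the call began; what a row does not reach only later rows make up. A row lasts 1/10 s, in which the tool goes at most 50 mm and 8.59 degrees, less where a joint would pass 70% of its speed; a pose out of reach is approached as far as the arm can. A call with a number of a shift or a turn outside -1 to 1 is refused whole. A call with a gripper value outside its range is refused whole. The fingers move at their own pace and stop on an object; FORCE is the grip in N (left out, the last holds). Time passes only in rows, so rows that repeat a pose let the fingers close, or fill a call up. It gives the time, the measured TCP pose, the force, the opening and the grip force at its end, in the units of the state.
- monitor.get_state(): the state, without advancing time (a new reading comes with each control period).
- optics.snapshot(name): name is "scene" or "side" or "wrist"; returns the picture (384x512x3 uint8, red, green, blue); there is no depth.
- optics.camera_info(name): a dict with "mtx" (3x3 intrinsics, pixels), "origin" and "attitude" of the camera in the world; the wrist camera has in their place "mount" (4x4, takes a point from camera to tool coordinates, whose origin is the TCP and whose axes are the flange's). Camera axes: x right, y down, z forward; pixel columns grow to the right and rows downward; lengths in m; the calibration is good to about 2 mm. A picture is of the moment at which its call begins: read the wrist's pose just before it. camera_info takes no time and is no camera call.
- r.hand_in(): hands the job in; it is judged then, once.
The state is a dict: "clock": time; "joint_pos": joint angles; "dq": joint speeds; "tau": joint torques, N m; "tool_pos": TCP position; "eef_rot": TCP orientation; "force": force on the tool from outside, world axes, zero at the start; "ft_torque": the same for the moment, N m; "grip_width": opening from 0.0 (shut) to 1.0 (fully open); "gripper_force": force on a finger pad.
Only numpy, scipy, OpenCV 4.12 (cv2) and the standard library are available. Lean on these libraries where they do the work, as an engineer would, in place of code of your own. Each camera call takes 0.05 s, during which the arm holds its last target. There are 200 camera calls.

TASK

The amber bottle's metal cap has a rough edge. Set the bottle down (do not drop it) on its side in the blue cradle, its body centred on both saddles (cap at either end), and let go of it. Then draw the steel emery file out of its white holder, turn it level with a flat face down, and finish while holding it still in the gripper, the middle of its blade over the cap and a few centimetres clear of it; leave the meter case, pill box and lancet pen where they are.

Things in the scene. Friction and masses are not known exactly. Their poses are not given: they have to be found in the camera images.
- tray: Grey plastic pull-out tray, fixed, 340 (x) x 700 (y) mm, floor 4 mm thick, rim 18 mm high. Origin under its centre at counter height. All the other things stand on its floor (z = 4 mm).
- cradle: Blue bottle cradle, fixed. Origin at the centre of its underside; the bottle lies along its x axis (roughly along world y), cap at either end. Two V saddles at x = -16 and +16 mm, each 10 mm long and 41 mm wide over all (y), narrower than the bottle, so fingers pass beside them; foot 70 x 50 x 6 mm. The axis of a bottle resting in it is 52 mm above the origin.
- bottle: Amber bottle, loose, standing upright at the start, about 0.14 kg (may differ). Origin at the centre of its base, z from base to cap. Body 52 mm diameter from z = 0 to 66 mm, shoulder to 74 mm, metal cap 30 mm diameter from 74 to 94 mm.
- bottle_mid (a point): Middle of the bottle's body, on its axis 36 mm above its base; when laid right it is straight above the cradle's origin, 52 mm up.
- bottle_cap (a point): Centre of the bottle's cap, on its axis 84 mm above its base; with the bottle in the cradle it lies 48 mm from bottle_mid along the cradle's x axis.
- holder: White upright file holder, fixed to the tray: block 44 x 44 mm, 66 mm high, on a foot 64 x 64 x 5 mm. Origin at the centre of its underside. In its top is a slot 7 mm (x) by 17 mm (y), 60 mm deep; its x runs roughly along world y.
- file: Grey steel emery file, loose, 150 mm long, 0.06 kg, standing tip down in the holder, handle up. Origin at its tip, z from tip to handle end, x the normal of its flat faces (roughly along world y at the start), y its width. Blade 4 mm (x) x 14 mm (y), z = 0 to 80 mm; black handle 12 mm (x) x 18 mm (y), 80 to 150 mm. Its tip starts 6 mm above the holder's underside.
- file_tip (a point): Tip of the file's blade (the file's origin).
- file_blade (a point): Middle of the file's blade, 40 mm from its tip.
- file_grip (a point): Point on the handle 112 mm from the tip, where it is well held.
- meter_case: Black blood glucose meter case, loose, 70 x 110 x 30 mm, lying on the tray. Origin at the centre of its underside. To be left alone.
- pill_box: Clear seven-day pill box, loose, 40 x 140 x 24 mm. Origin at the centre of its underside. To be left alone.
- lancet_pen: White and blue closed lancet pen, loose, about 106 x 16 x 16 mm, lying along its x. Origin under its white part. To be left alone.
Things that resemble listed ones, but are neither listed nor needed, are in the scene too. Leave any red look-alike of the file alone.

How it is judged:
On the way, in this order (a step that is already met when the one before it is completed fails the run):
1. the bottle lies in the cradle, let go and at rest (angle between bottle's own z axis and vertical between 1.42 and 1.72 rad and angle between the z axis of bottle and the x axis of cradle, either way round below 0.15 rad and x of bottle_mid in the frame of cradle between -0.011 and 0.011 m and y of bottle_mid in the frame of cradle between -0.006 and 0.006 m and z of bottle_mid in the frame of cradle between 0.046 and 0.058 m and contact force between the fingers and bottle below 0.1 N and linear speed of bottle below 0.03 m/s), for 0.3 s.
2. the file's tip is drawn clear of the holder's top, in the grip (z of file_tip in the frame of holder above 0.07 m and contact force between the fingers and file above 1 N), for 0.1 s.
At the end, for the whole second after the job is handed in: Bottle free and at rest in the cradle, centred within 11 mm; file still, held only by the fingers, level to 15 and flat to 20 degrees, blade middle within 25 mm over the cap and 18 to 113 mm above it; bystanders within 30 mm (all of step 1 and angle between file's own z axis and vertical between 1.309 and 1.833 rad and (angle between file's own x axis and vertical below 0.35 rad or angle between file's own x axis and vertical above 2.79 rad) and horizontal distance between file_blade and bottle_cap below 0.025 m and z of file_blade in the frame of cradle between 0.085 and 0.18 m and contact force between the fingers and file above 1 N and linear speed of file below 0.05 m/s and contact force between file and bottle below 0.2 N and contact force between file and cradle below 0.2 N and contact force between file and holder below 0.2 N and contact force between file and tray below 0.2 N and distance of each of meter_case, pill_box, lancet_pen from where it was at the start of the episode below 0.03 m); the arm keeps its last pose, push and grip.
It fails at once if the bottle is let go in the air (height (world z) of bottle_mid above 0.085 m and contact force between the fingers and bottle below 0.05 N).
It fails at once if the meter case is moved more than 30 mm (distance of meter_case from where it was at the start of the episode above 0.03 m).
It fails at once if the pill box is moved more than 30 mm (distance of pill_box from where it was at the start of the episode above 0.03 m).
It fails at once if the lancet pen is moved more than 30 mm (distance of lancet_pen from where it was at the start of the episode above 0.03 m).
It also fails if it takes over 64 s, if anything falls off the work surface, if the arm or the gripper's body presses on something with over 40 N, if the wrist force passes 120 N, or if a joint passes its speed limit or range.

## Working session

There is one attempt and no reset: what is moved stays moved. The work goes in short steps, Python scripts to look and compute and a shell command to move; the robot and the scene stay as the last step left them, time stands still between calls to the robot, and variables do not carry over. Pictures are saved under pics/ and viewed, at most 13 in all, crops included, and the job is handed in when it is done.

```bash
mkdir -p pics; cat > h.py <<'E'
import numpy as np,cv2
from rig import monitor,optics,r
from scipy.spatial.transform import Rotation as R
def snap(name,fn):
    s=monitor.get_state(); im=optics.snapshot(name); cv2.imwrite('pics/'+fn,im[:,:,::-1]); return s,im
def rot(q): return R.from_quat([q[1],q[2],q[3],q[0]])
E
python3 - <<'E'
from h import *
for n in['scene','side','wrist']:
    s,im=snap(n,n+'0.png'); print(n,optics.camera_info(n))
print(s)
a=[cv2.imread(f'pics/{n}0.png') for n in['scene','side']]
E
```

```text
scene {'mtx': array([[438.36263714,   0.        , 254.27590815],
       [  0.        , 438.36263714, 200.02128573],
       [  0.        ,   0.        ,   1.        ]]), 'origin': array([1.01306   , 0.44424091, 1.12881864]), 'attitude': array([-0.11687361,  0.41417995,  0.87011343, -0.24020438])}
side {'mtx': array([[364.64318444,   0.        , 254.18872378],
       [  0.        , 364.64318444, 191.83893485],
       [  0.        ,   0.        ,   1.        ]]), 'origin': array([0.36230201, 0.58218704, 0.75820615]), 'attitude': array([ 0.05161047, -0.14556462,  0.9262965 , -0.34368895])}
wrist {'mtx': array([[325.58246991,   0.        , 253.86876692],
       [  0.        , 325.58246991, 186.9962123 ],
       [  0.        ,   0.        ,   1.        ]]), 'mount': array([[-5.38259842e-04, -9.64528090e-01, -2.63979684e-01,
         6.57414035e-02],
       [ 9.99999842e-01, -4.76615548e-04, -2.97563328e-04,
        -4.43159117e-05],
       [ 1.61191367e-04, -2.63979802e-01,  9.64528195e-01,
        -7.09237514e-02],
       [ 0.00000000e+00,  0.00000000e+00,  0.00000000e+00,
         1.00000000e+00]])}
{'clock': 0.1, 'joint_pos': array([-0.06581721,  0.62927752,  0.03844379,  1.51824182, -0.02700691,
        0.99630866, -0.02000139]), 'dq': array([-0.00070711, -0.00126428,  0.00057072, -0.00239129, -0.00026278,
       -0.00149218,  0.001262  ]), 'tau': array([ 3.65140630e-03, -5.64529252e+01,  1.23032581e+00, -1.93971133e+01,
        1.11524854e-02,  5.46943455e-03, -1.37002465e-05]), 'tool_pos': array([6.49573268e-01, 4.56598660e-05, 3.03073817e-01]), 'eef_rot': array([-6.03058020e-04,  7.07101771e-01,  7.07111270e-01, -6.11381823e-04]), 'force': array([ 0.482624  , -0.31779771, -0.15768588]), 'ft_torque': array([ 0.05663806, -0.02284234, -0.02629057]), 'gripper_force': 0.0, 'grip_width': 0.99888165997354}
```

View pics/scene0.png

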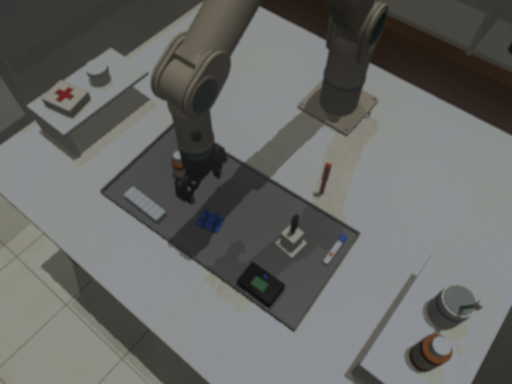

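View pics/side0.png

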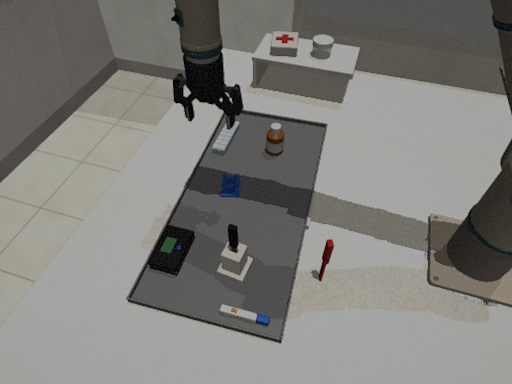

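View pics/wrist0.png

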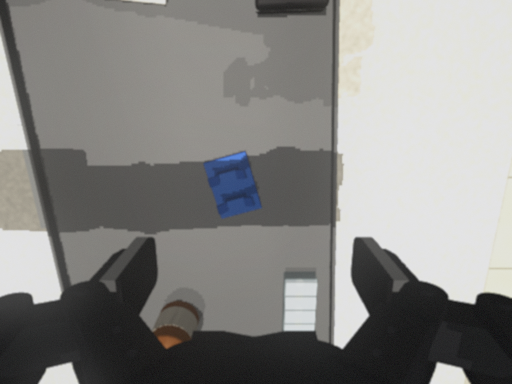

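The pictures show the cradle at wrist (232,184). The bottle is at wrist (178,325) and side (275,140). The holder and file are at scene (293,235) and side (235,255), the case at scene (261,285), and the pen at side (245,315). The pill box is at side (226,136). The red look-alike at side (326,260) is off the tray.

Rough triangulation next.

```bash
cat >> h.py <<'E'
def ray(name,uv,s=None):
    c=optics.camera_info(name); d=np.linalg.inv(c['mtx'])@[uv[0],uv[1],1]
    if name=='wrist':
        A=rot(s['eef_rot']).as_matrix(); M=c['mount']; o=A@M[:3,3]+s['tool_pos']; d=A@M[:3,:3]@d
    else: o=c['origin']; d=rot(c['attitude']).as_matrix()@d
    return o,d/np.linalg.norm(d)
def onz(ry,z): o,d=ry; return o+d*(z-o[2])/d[2]
def tri(rs):
    P=[np.eye(3)-np.outer(d,d) for o,d in rs]
    x=np.linalg.solve(sum(P),sum(p@o for p,(o,d) in zip(P,rs)))
    return x,[np.linalg.norm(p@(x-o)) for p,(o,d) in zip(P,rs)]
E
python3 - <<'E'
from h import *
s=monitor.get_state()
print('cradle w',onz(ray('wrist',(232,184),s),.03),'bottle w top of body?',onz(ray('wrist',(180,305),s),.06))
for n,a,b in[('filetop',(296,216),(233,226)),('holdertop',(293,232),(236,249)),('case',(261,285),(173,250)),('cradle',(210,222),(231,186)),('pen',(335,250),(245,315)),('pill',(145,204),(226,136))]:
    print(n,tri([ray('scene',a),ray('side',b)]))
print('bottlecap side z=.09',onz(ray('side',(276,127)),.098),'base',onz(ray('side',(275,153)),.004))
E
```

```text
cradle w [ 0.62516172 -0.02502706  0.03      ] bottle w top of body? [ 0.56698667 -0.15612168  0.06      ]
filetop (array([0.52905803, 0.19257973, 0.16196256]), [np.float64(0.0004878765883453469), np.float64(0.0004878765883452434)])
holdertop (array([0.5276999 , 0.19046888, 0.07114021]), [np.float64(0.001978831838185907), np.float64(0.0019788318381859385)])
case (array([0.68229637, 0.20481102, 0.01291045]), [np.float64(0.001271483291458563), np.float64(0.00127148329145865)])
cradle (array([ 0.62386565, -0.03096877,  0.00731394]), [np.float64(0.002454529596358359), np.float64(0.00245452959635847)])
pen (array([0.47051284, 0.30019219, 0.0085383 ]), [np.float64(0.0016993778046712183), np.float64(0.0016993778046710845)])
pill (array([ 0.70483333, -0.21221364,  0.01876088]), [np.float64(0.000544567936454314), np.float64(0.0005445679364542894)])
bottlecap side z=.09 [ 0.54769031 -0.20747652  0.098     ] base [ 0.54436706 -0.20178752  0.004     ]
```

```bash
R='[[0,0,0],[-0.15,-0.3,0.35],85]'
python3 -m jog '[[[0,0,0],[-0.15,-0.3,0.35],85],[[0,0,0],[-0.15,-0.3,0.35],85],[[0,0,0],[-0.15,-0.3,0.35],85],[[0,0,0],[-0.15,-0.3,0.35],85],[[0,0,0],[-0.15,-0.3,0.35],85],[[0,0,0],[-0.15,-0.3,0.35],85],[[0,0,0],[-0.15,-0.3,0.35],85],[[0,0,0],[-0.15,-0.3,0.35],85],[[0,0,0],[-0.15,-0.3,0.35],85],[[0,0,0],[-0.15,-0.3,0.35],85]]'
python3 - <<'E'
from h import *
import pickle
s,im=snap('wrist','w1.png'); pickle.dump((s,im),open('w1.pkl','wb'))
E
python3 -m jog '[[[0,0,0],[-0.05,0.5,0],85],[[0,0,0],[-0.05,0.5,0],85],[[0,0,0],[-0.05,0.5,0],85],[[0,0,0],[-0.05,0.5,0],85],[[0,0,0],[-0.05,0.5,0],85],[[0,0,0],[-0.05,0.5,0],85],[[0,0,0],[-0.05,0.5,0],85],[[0,0,0],[-0.05,0.5,0],85],[[0,0,0],[-0.05,0.5,0],85],[[0,0,0],[-0.05,0.5,0],85]]'
python3 - <<'E'
from h import *
import pickle
s,im=snap('wrist','w2.png'); pickle.dump((s,im),open('w2.pkl','wb'))
snap('scene','s2.png')
print(s['joint_pos'])
a=cv2.imread('pics/w1.png');b=cv2.imread('pics/w2.png')
c=np.hstack([a[:,90:450],b[:,90:450]])
c=cv2.resize(c,None,fx=1.1,fy=1.1); cv2.imwrite('pics/w12.png',c)
# blue cradle mask: long axis & contour
for k,(q,m) in enumerate([pickle.load(open(f'w{i}.pkl','rb')) for i in(1,2)]):
    hsv=cv2.cvtColor(m,cv2.COLOR_RGB2HSV)
    bl=cv2.inRange(hsv,(105,120,40),(130,255,255)); 
    n,l,st,ce=cv2.connectedComponentsWithStats(bl)
    for i in range(1,n):
        if st[i,4]>150: print(k,st[i],ce[i],cv2.minAreaRect(np.argwhere(l==i)[:,::-1].astype(np.float32)), [onz(ray('wrist',p,q),.01).round(4) for p in cv2.boxPoints(cv2.minAreaRect(np.argwhere(l==i)[:,::-1].astype(np.float32)))])
E
```

```text
clock: 1.15
tool_pos: [0.6051, -0.0896, 0.4084]
eef_rot: [-0.0, 0.707, 0.707, -0.0]
force: [0.5, 0.8, -1.1]
grip_width: 0.999
gripper_force: 0.0
clock: 2.2
tool_pos: [0.5901, 0.0594, 0.4089]
eef_rot: [0.0, 0.707, 0.707, 0.0]
force: [-0.6, 0.8, -0.4]
grip_width: 0.998
gripper_force: 0.0
[-0.16317666  0.44881092  0.02398407  1.53658172 -0.01136769  1.15631845
 -0.13798458]
0 [ 246   75   45   58 1750] [267.92971429 103.53942857] ((268.0538635253906, 103.53077697753906), (50.69395065307617, 35.08231735229492), 74.74488067626953) [array([ 0.5917, -0.005 ,  0.01  ]), array([0.638 , 0.0071, 0.01  ]), array([ 0.6582, -0.0587,  0.01  ]), array([ 0.6102, -0.0717,  0.01  ])]
1 [ 256  180   42   50 1364] [276.47580645 204.60483871] ((276.32305908203125, 204.68460083007812), (43.23895263671875, 32.18802261352539), 74.74488067626953) [array([ 0.5917, -0.0051,  0.01  ]), array([0.6379, 0.0079, 0.01  ]), array([ 0.657 , -0.0583,  0.01  ]), array([ 0.6093, -0.0723,  0.01  ])]
```

View pics/w12.png

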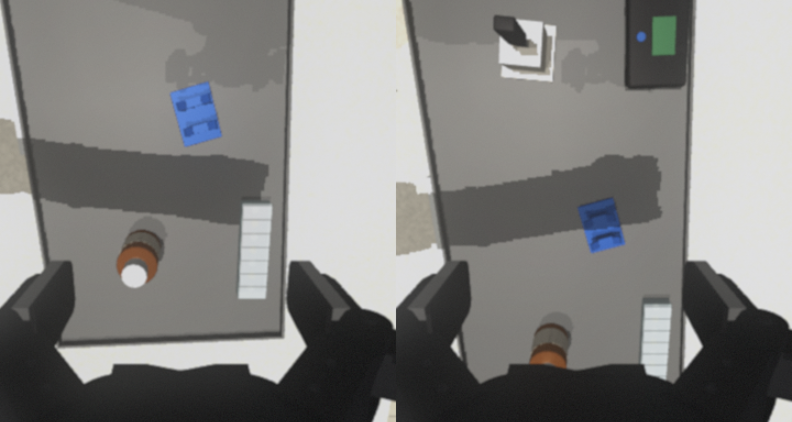

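Left half (w1) shows the cap at about raw (212,250) and the cradle at (268,103). Right half (w2) shows the handle end at about (187,20) and the holder top centre at about (204,39).

```bash
python3 - <<'E'
from h import *
import pickle
(s1,m1),(s2,m2)=[pickle.load(open(f'w{i}.pkl','rb')) for i in(1,2)]
# cap: bright blob near (212,250)
def blob(m,box,lo,hi):
    x0,y0,x1,y1=box; h=cv2.cvtColor(m[y0:y1,x0:x1],cv2.COLOR_RGB2HSV); k=cv2.inRange(h,lo,hi)
    n,l,st,ce=cv2.connectedComponentsWithStats(k); i=1+np.argmax(st[1:,4]); return ce[i]+[x0,y0],st[i]+[x0,y0,0,0,0]
c1=blob(m1,(190,230,235,270),(0,0,170),(180,60,255)); print('cap w1',c1)
sd=cv2.imread('pics/side0.png')[:,:,::-1].copy()
c2=blob(sd,(262,118,290,138),(0,0,120),(180,70,255)); print('cap side',c2)
print(tri([ray('wrist',c1[0],s1),ray('side',c2[0])]))
print('cap top w1 @.098',onz(ray('wrist',c1[0],s1),.098))
o=blob(m1,(180,180,255,270),(5,100,60),(18,255,255));print('body w1',o)
b=blob(sd,(260,118,290,160),(0,100,40),(18,255,255));print('body side',b)
print('left/right edges side at z=.05', onz(ray('side',(b[1][0],140)),.05),onz(ray('side',(b[1][0]+b[1][2],140)),.05))
print('holder top', tri([ray('wrist',(204.5,39),s2),ray('scene',(293,232)),ray('side',(236,249))]),onz(ray('wrist',(204.5,39),s2),.07))
print('file end', tri([ray('wrist',(187,20),s2),ray('scene',(296,216)),ray('side',(233,226))]))
E
```

```text
cap w1 (array([211.30079156, 250.7994723 ]), array([200, 241,  23,  21, 379]))
cap side (array([275.64814815, 125.42592593]), array([271, 123,  10,   6,  54]))
(array([ 0.55021415, -0.2125864 ,  0.09903906]), [np.float64(1.88799068410824e-05), np.float64(1.887990684104982e-05)])
cap top w1 @.098 [ 0.55008048 -0.21308951  0.098     ]
body w1 (array([215.53831776, 234.77196262]), array([196, 223,  37,  33, 535]))
body side (array([275.0239521 , 137.00598802]), array([267, 130,  17,  14, 167]))
left/right edges side at z=.05 [ 0.57031852 -0.19980237  0.05      ] [ 0.52313114 -0.2151871   0.05      ]
holder top (array([0.52959796, 0.19071733, 0.07132623]), [np.float64(0.003413927167413503), np.float64(0.0017580981333584233), np.float64(0.00333866460466958)]) [0.53284221 0.19120366 0.07      ]
file end (array([0.52960243, 0.19227627, 0.16141817]), [np.float64(0.0010905614794128925), np.float64(0.0007940574828120504), np.float64(0.000768008536623927)])
```

```bash

python3 -m jog '[[[-0.6,0,0],[-0.1333,-0.2,-0.3333],85],[[-0.6,0,0],[-0.1333,-0.2,-0.3333],85],[[-0.6,0,0],[-0.1333,-0.2,-0.3333],85],[[-0.6,0,0],[-0.1333,-0.2,-0.3333],85],[[-0.6,0,0],[-0.1333,-0.2,-0.3333],85],[[-0.6,0,0],[-0.1333,-0.2,-0.3333],85],[[-0.6,0,0],[-0.1333,-0.2,-0.3333],85],[[-0.6,0,0],[-0.1333,-0.2,-0.3333],85],[[-0.6,0,0],[-0.1333,-0.2,-0.3333],85],[[-0.6,0,0],[-0.1333,-0.2,-0.3333],85]]' 30
python3 -m jog '[[[-0.62,0,0],[0,-0.1867,-0.52],85],[[-0.62,0,0],[0,-0.1867,-0.52],85],[[-0.62,0,0],[0,-0.1867,-0.52],85],[[-0.62,0,0],[0,-0.1867,-0.52],85],[[-0.62,0,0],[0,-0.1867,-0.52],85],[[-0.62,0,0],[0,-0.1867,-0.52],85],[[-0.62,0,0],[0,-0.1867,-0.52],85],[[-0.62,0,0],[0,-0.1867,-0.52],85],[[-0.62,0,0],[0,-0.1867,-0.52],85],[[-0.62,0,0],[0,-0.1867,-0.52],85]]'
python3 - <<'E'
from h import *
s,im=snap('wrist','w3.png');print(s['joint_pos'],s['tool_pos'],rot(s['eef_rot']).as_matrix().round(3))
snap('side','sd3.png')
a=cv2.imread('pics/w3.png');b=cv2.imread('pics/sd3.png')
cv2.imwrite('pics/c3.png',np.hstack([a,b])[:,:]if 0 else np.hstack([cv2.resize(a,(400,300)),cv2.resize(b,(400,300))]))
E
```

```text
clock: 3.3
tool_pos: [0.5502, -0.0004, 0.3093]
eef_rot: [0.165, 0.688, 0.687, -0.165]
force: [0.0, -0.1, 0.0]
grip_width: 0.996
gripper_force: 0.0
clock: 4.3
tool_pos: [0.5505, -0.0559, 0.1542]
eef_rot: [0.326, 0.628, 0.627, -0.325]
force: [0.4, 0.1, -0.3]
grip_width: 0.997
gripper_force: 0.0
[-0.63819776  0.98940048  0.46937736  1.8825627   0.73715774  0.81343816
 -0.94946489] [ 0.55046738 -0.05590573  0.15417795] [[ 0.002  1.     0.001]
 [ 0.577 -0.001 -0.817]
 [-0.817  0.002 -0.577]]
```

View pics/c3.png

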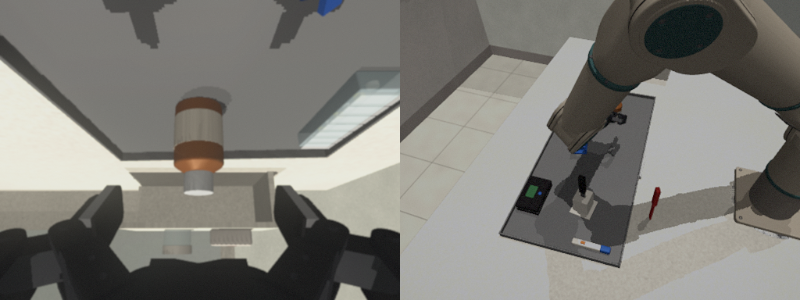

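Wrist (left half) shows the upright bottle midway between the open fingers at about column 199, and the way to it is clear. Advance and grip.

```bash

python3 -m jog '[[[0,0,0],[0,-0.1,-0.07],85],[[0,0,0],[0,-0.2,-0.14],85],[[0,0,0],[0,-0.3,-0.21],85],[[0,0,0],[0,-0.382,-0.268],85],[[0,0,0],[0,-0.382,-0.268],85],[[0,0,0],[0,-0.382,-0.268],30],[[0,0,0],[0,-0.382,-0.268],30],[[0,0,0],[0,-0.382,-0.268],30],[[0,0,0],[0,-0.382,-0.268],30],[[0,0,0],[0,-0.382,-0.268],30]]' 40
python3 -m jog '[[[0,0,0],[0,0,0],30],[[0,0,0],[0,0,0],30],[[0,0,0],[0,0,0],30],[[0,0,0],[0,0,0],30],[[0,0,0],[0,0,0],30],[[0,0,0],[0,0,0.05],30],[[0,0,0],[0,0,0.1],30],[[0,0,0],[0,0,0.1],30],[[0,0,0],[0,0,0.1],30],[[0,0,0],[0,0,0.1],30]]'
python3 - <<'E'
from h import *
s,im=snap('wrist','w4.png');print(s)
E
```

```text
clock: 5.4
tool_pos: [0.5508, -0.1696, 0.073]
eef_rot: [0.326, 0.627, 0.628, -0.325]
force: [0.9, 2.3, 1.9]
grip_width: 0.596
gripper_force: 41.8
clock: 6.4
tool_pos: [0.5496, -0.1704, 0.1014]
eef_rot: [0.325, 0.627, 0.628, -0.326]
force: [-0.8, 0.5, -1.9]
grip_width: 0.596
gripper_force: 41.8
{'clock': 6.4, 'joint_pos': array([-0.51067062,  1.1156938 ,  0.57568412,  1.93704971,  0.89514098,
        0.55680713, -1.03620096]), 'dq': array([-0.00122988,  0.00163895,  0.00109755, -0.00147598,  0.00416337,
        0.00520777,  0.00189619]), 'tau': array([ 1.11583150e-01, -5.57244766e+01,  1.49785289e+01, -2.48297095e+00,
        1.09685138e+00,  3.52766387e+00, -2.51610414e-03]), 'tool_pos': array([ 0.54955354, -0.17041256,  0.10141902]), 'eef_rot': array([ 0.32529996,  0.62743773,  0.6278151 , -0.32611352]), 'force': array([-0.82312648,  0.45688226, -1.91112682]), 'ft_torque': array([ 0.99640357, -0.00489921, -0.03231528]), 'gripper_force': 41.82497441768646, 'grip_width': 0.5960876056936396}
```

View pics/w4.png

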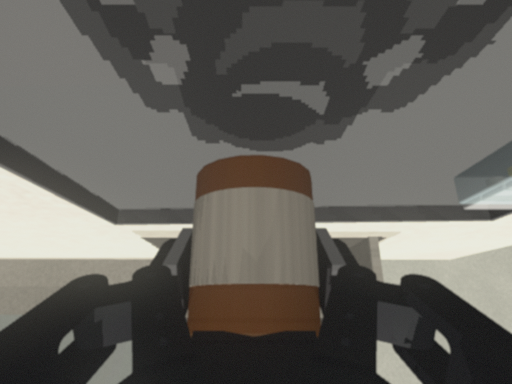

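Bottle held between the pads, with its label centred at column 255. Now lift and tip it.

```bash

python3 -m jog '[[[0,0,0],[0,0,0.15],30],[[0.1,0,0],[0.05,0,0.3],30],[[0.25,0,0],[0.1,0.05,0.4],30],[[0.4,0,0],[0.13,0.1,0.4],30],[[0.55,0,0],[0.13,0.17,0.4],30],[[0.7,0,0],[0.13,0.17,0.4],30],[[0.85,0,0],[0.13,0.17,0.4],30],[[1,0,0],[0.13,0.17,0.4],30],[[1,0,0],[0.13,0.17,0.4],30],[[1,0,0],[0.13,0.17,0.4],30]]' 40
python3 - <<'E'
from h import *
v=(R.from_euler('z',15,degrees=True)*R.from_euler('x',45,degrees=True)).as_rotvec()/(np.pi/4);print(v)
s=monitor.get_state();print(s['joint_pos'])
t=[.6328,-.0636,.16]-np.array([.550+.039,-.1706+.051,.1027+.12]);print(t/.3)
E
```

```text
clock: 7.45
tool_pos: [0.5882, -0.1207, 0.2218]
eef_rot: [0.061, 0.705, 0.704, -0.062]
force: [0.5, -0.5, -1.0]
grip_width: 0.596
gripper_force: 42.0
[0.99416222 0.13088394 0.31598178]
[ 0.09528208  0.65153035 -0.03149229  1.76410965  0.28966846  0.73713836
 -0.14829297]
[ 0.146       0.18666667 -0.209     ]
```

```bash

python3 -m jog '[[[0.15,0.02,0.05],[0.05,0.06,0],30],[[0.3,0.04,0.095],[0.1,0.12,0],30],[[0.45,0.06,0.143],[0.146,0.187,0],30],[[0.6,0.08,0.19],[0.146,0.187,-0.05],30],[[0.75,0.1,0.238],[0.146,0.187,-0.1],30],[[0.9,0.12,0.286],[0.146,0.187,-0.14],30],[[0.994,0.131,0.316],[0.146,0.187,-0.14],30],[[0.994,0.131,0.316],[0.146,0.187,-0.14],30],[[0.994,0.131,0.316],[0.146,0.187,-0.14],30],[[0.994,0.131,0.316],[0.146,0.187,-0.14],30]]'
python3 - <<'E'
from h import *
s,im=snap('wrist','w5.png');snap('side','sd5.png');snap('scene','sc5.png')
print(s['joint_pos'],s['tool_pos'],rot(s['eef_rot']).as_matrix().round(3))
f=lambda n,x,y:cv2.resize(cv2.imread(f'pics/{n}.png')[y:y+100,x:x+133],(399,300),interpolation=cv2.INTER_CUBIC)
w=cv2.resize(cv2.imread('pics/w5.png'),(400,300))
cv2.imwrite('pics/c5.png',np.vstack([np.hstack([w,f('sd5',165,120)[:,:399]]),np.hstack([f('sc5',140,160),np.zeros((300,400,3),np.uint8)])]))
E
```

```text
clock: 8.45
tool_pos: [0.6329, -0.0608, 0.181]
eef_rot: [-0.239, 0.579, 0.758, 0.182]
force: [0.7, 0.2, -1.1]
grip_width: 0.597
gripper_force: 42.1
[ 0.5522096   0.96371586 -0.54651178  1.44986603 -0.12442215  1.07864059
  0.49574375] [ 0.63291926 -0.06082101  0.18101659] [[-0.215  0.965 -0.151]
 [ 0.791  0.262  0.553]
 [ 0.574 -0.    -0.819]]
```

View pics/c5.png

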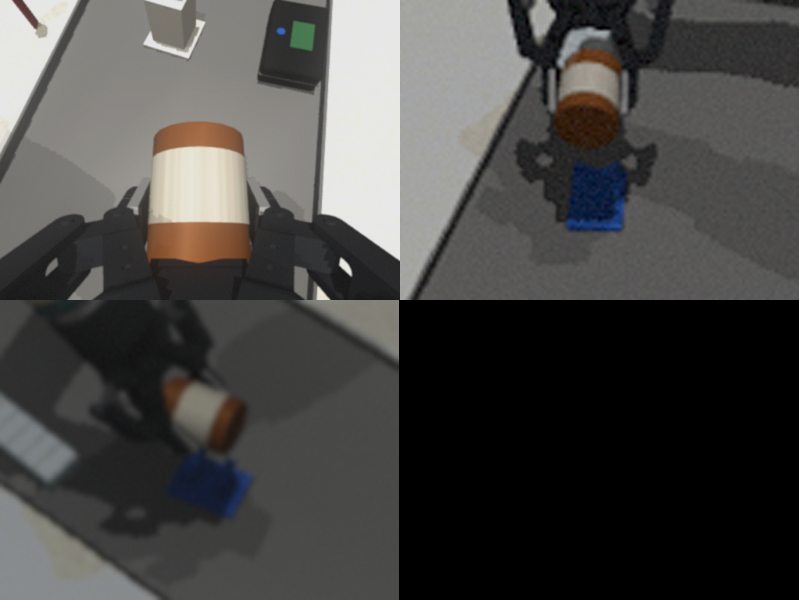

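Top right (side) shows the bottle level above the cradle with its base toward the camera, base disc centre at about raw (227,162). In the scene view (bottom left) the base disc is at about (217,201). I'll check the base centre against prediction.

```bash

python3 - <<'E'
from h import *
s=monitor.get_state();A=rot(s['eef_rot']).as_matrix()
mid=s['tool_pos']+A@[.0019,0,.0545]; ax=R.from_euler('x',-(-54.9),degrees=True); 
zb=R.from_euler('z',15,degrees=True).apply([0,-1,0]); base=mid-.036*zb
print('mid',mid,'base pred',base)
print(tri([ray('side',(227.3,161.7)),ray('scene',(217,201))]))
for n in('side','scene'):
    c=optics.camera_info(n);p=rot(c['attitude']).as_matrix().T@(base-c['origin']);u=c['mtx']@p;print(n,u[:2]/u[2])
c=optics.camera_info('wrist');M=c['mount']
b=M[:3,:3].T@(A.T@(base+[0,0,.026]-s['tool_pos'])-M[:3,3]);u=c['mtx']@b;print('wrist base top edge',u[:2]/u[2])
E
```

```text
mid [ 0.6244761  -0.03033557  0.13791653] base pred [0.61515861 0.00443776 0.13791653]
(array([6.13129161e-01, 1.23666922e-04, 1.37470160e-01]), [np.float64(0.0015656193950566904), np.float64(0.0015656193950567548)])
side [226.2932681 162.0880203]
scene [217.88249584 202.88838413]
wrist base top edge [254.9213104  151.99021698]
```

```bash

python3 -m jog '[[[0,0,0],[0,0,-0.08],30],[[0,0,0],[0,0,-0.16],30],[[0,0,0],[0,0,-0.22],30],[[0,0,0],[0,0,-0.25],30],[[0,0,0],[0,0,-0.26],30],[[0,0,0],[0,0,-0.265],30],[[0,0,0],[0,0,-0.268],30],[[0,0,0],[0,0,-0.271],30],[[0,0,0],[0,0,-0.271],30],[[0,0,0],[0,0,-0.271],30]]'
python3 - <<'E'
from h import *
s=monitor.get_state();A=rot(s['eef_rot']).as_matrix();print('mid',s['tool_pos']+A@[.0019,0,.0545],s['force'])
E
```

```text
clock: 9.6
tool_pos: [0.633, -0.0636, 0.0996]
eef_rot: [-0.239, 0.58, 0.756, 0.184]
force: [0.6, -0.3, -0.6]
grip_width: 0.597
gripper_force: 42.1
mid [ 0.62448542 -0.03179328  0.05608864] [ 0.62219354 -0.32716362 -0.59488114]
```

```bash

python3 -m jog '[[[0,0,0],[0,0,-0.002],30],[[0,0,0],[0,0,-0.004],30],[[0,0,0],[0,0,-0.006],30],[[0,0,0],[0,0,-0.007],30],[[0,0,0],[0,0,-0.007],30],[[0,0,0],[0,0,-0.007],30],[[0,0,0],[0,0,-0.007],30],[[0,0,0],[0,0,-0.007],30],[[0,0,0],[0,0,-0.007],30],[[0,0,0],[0,0,-0.007],30]]'
```

```text
clock: 10.6
tool_pos: [0.6331, -0.0634, 0.0989]
eef_rot: [-0.239, 0.58, 0.756, 0.184]
force: [-0.3, -2.4, 7.9]
grip_width: 0.595
gripper_force: 42.9
```

Contact at 8 N. Release and back off along the tool axis.

```bash

python3 -m jog '[[[0,0,0],[0,0,0],56],[[0,0,0],[0,0,0],60],[[0,0,0],[0,0,0],70],[[0,0,0],[0,0,0],85],[[0,0,0],[0,0,0],85],[[0,0,0],[0,0,0],85],[[0,0,0],[0.015,-0.06,0.09],85],[[0,0,0],[0.03,-0.12,0.178],85],[[0,0,0],[0.05,-0.18,0.27],85],[[0,0,0],[0.065,-0.24,0.355],85]]'
python3 -m jog '[[[0,0,0],[0,0,0.1],85],[[0,0,0],[0,0,0.2],85],[[0,0,0],[0,0,0.3],85],[[0,0,0],[0,0,0.4],85],[[-0.15,0,-0.15],[0,0.1,0.45],85],[[-0.3,0,-0.3],[0,0.15,0.45],85],[[-0.4,0,-0.33],[0,0.15,0.45],85],[[-0.4,0,-0.33],[0,0.2,0.45],85],[[-0.4,0,-0.33],[0,0.2,0.45],85],[[-0.4,0,-0.33],[0,0.2,0.45],85]]'
python3 - <<'E'
from h import *
s,im=snap('wrist','w6.png');snap('side','sd6.png')
print(s['joint_pos'],s['tool_pos'],rot(s['eef_rot']).as_matrix().round(3))
f=cv2.resize(cv2.imread('pics/sd6.png')[120:233,160:310],(398,300),interpolation=cv2.INTER_CUBIC)
w=cv2.resize(cv2.imread('pics/w6.png'),(400,300))
cv2.imwrite('pics/c6.png',np.hstack([w,f]))
E
```

```text
clock: 11.6
tool_pos: [0.6526, -0.1361, 0.205]
eef_rot: [-0.239, 0.58, 0.756, 0.184]
force: [1.2, 0.2, 0.1]
grip_width: 0.999
gripper_force: 0.0
clock: 12.6
tool_pos: [0.6523, -0.0761, 0.3377]
eef_rot: [-0.121, 0.703, 0.695, 0.092]
force: [0.1, -0.7, 0.2]
grip_width: 0.995
gripper_force: 0.0
[ 0.41144915  0.68363818 -0.40009297  1.38402943 -0.05404809  1.1807386
  0.09672747] [ 0.65225849 -0.07605984  0.33771013] [[ 0.018  0.999 -0.038]
 [ 0.954 -0.005  0.299]
 [ 0.298 -0.042 -0.954]]
```

View pics/c6.png

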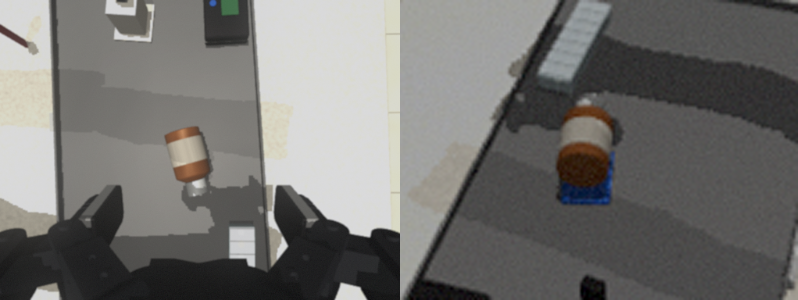

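Bottle lies in the cradle with its cap toward the pill box. Wrist view has the cap at about raw (252,236) and the body at (240,195).

```bash

python3 - <<'E'
from h import *
s=monitor.get_state()
print('cap',onz(ray('wrist',(252,236),s),.06),'exp .6367 -.0784; body mid top',onz(ray('wrist',(239,195),s),.08))
R0=R.from_quat([.70710678,.70710678,0,0])
T=R.from_euler('x',45,degrees=True)*R0
v=(T*rot(s['eef_rot']).inv()).as_rotvec()/(np.pi/4);print(v,(np.array([.53,.065,.25])-s['tool_pos'])/.3)
E
```

```text
cap [ 0.63836272 -0.07738322  0.06      ] exp .6367 -.0784; body mid top [ 0.62587781 -0.03170028  0.08      ]
[ 0.61476705 -0.05501967 -0.00302535] [-0.40764796  0.47487098 -0.29119274]
```

```bash

python3 -m jog '[[[0.615,-0.055,-0.003],[-0.2,0.25,0],50],[[0.615,-0.055,-0.003],[-0.407,0.475,0],50],[[0.615,-0.055,-0.003],[-0.407,0.475,0],50],[[0.615,-0.055,-0.003],[-0.407,0.475,0],50],[[0.615,-0.055,-0.003],[-0.407,0.475,0],50],[[0.615,-0.055,-0.003],[-0.407,0.475,-0.29],50],[[0.615,-0.055,-0.003],[-0.407,0.475,-0.29],50],[[0.615,-0.055,-0.003],[-0.407,0.475,-0.29],50],[[0.615,-0.055,-0.003],[-0.407,0.475,-0.29],50],[[0.615,-0.055,-0.003],[-0.407,0.475,-0.29],50]]'
python3 - <<'E'
from h import *
import pickle
s,im=snap('wrist','w7.png');pickle.dump((s,im),open('w7.pkl','wb'));snap('side','sd7.png')
print(s['joint_pos'],s['tool_pos'],rot(s['eef_rot']).as_matrix().round(3))
f=cv2.resize(cv2.imread('pics/sd7.png')[195:295,180:300],(360,300),interpolation=cv2.INTER_CUBIC)
w=cv2.resize(cv2.imread('pics/w7.png')[:,100:410],(420,520))
cv2.imwrite('pics/c7.png',np.hstack([w,cv2.copyMakeBorder(f,0,220,0,0,0)]))
E
```

```text
clock: 13.7
tool_pos: [0.5315, 0.0669, 0.2534]
eef_rot: [-0.269, 0.652, 0.654, 0.272]
force: [0.9, 0.9, -0.6]
grip_width: 0.586
gripper_force: 0.0
[ 0.63609444  0.76807565 -0.71200433  1.91136959 -0.48740493  0.71564911
  0.45884234] [0.53151108 0.06693182 0.25342154] [[-0.004  1.     0.003]
 [ 0.707  0.     0.707]
 [ 0.707  0.005 -0.707]]
```

View pics/c7.png

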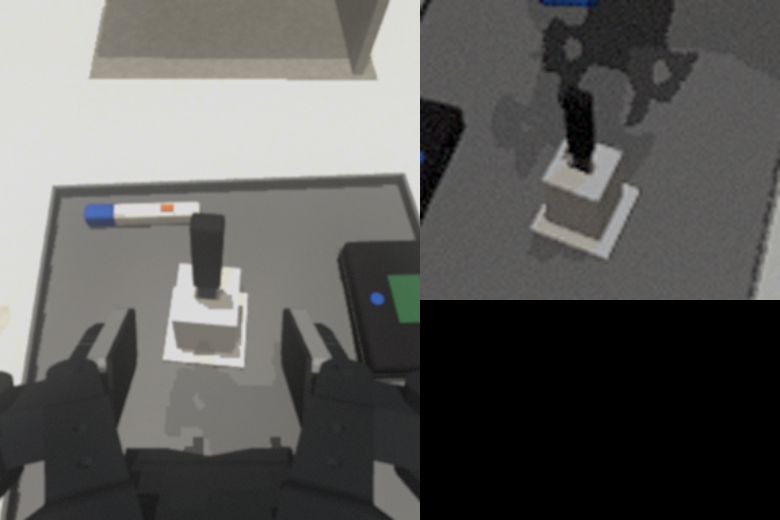

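The file handle sits between the fingers at about raw column 253, handle end at about row 160. The holder front edge slopes slightly, so it has a little yaw.

```bash

python3 - <<'E'
from h import *
import pickle
s,m=pickle.load(open('w7.pkl','rb'))
for z,a,b in[(.009,(221.8,265.8),(280.8,271)),(.07,(226.9,236.3),(277,240.7))]:
    p,q=[onz(ray('wrist',u,s),z) for u in(a,b)];d=q-p;print(p,q,np.linalg.norm(d),np.degrees(np.arctan2(d[1],d[0])))
print(tri([ray('wrist',(253.3,162),s),ray('side',(232.3,226.5))]))
g=cv2.cvtColor(m,cv2.COLOR_RGB2GRAY)
for row in(175,185,195,205):
    c=np.where(g[row,225:285]<60)[0]+225
    if len(c): print(row,c.min(),c.max(),onz(ray('wrist',((c.min()+c.max())/2,row),s),.13))
E
```

```text
[0.49865816 0.16220964 0.009     ] [0.56113339 0.15674353 0.009     ] 0.0627138891482734 -5.0002153319351965
[0.50775261 0.1719189  0.07      ] [0.55343479 0.16776485 0.07      ] 0.04587065894262453 -5.195823481319552
(array([0.53094674, 0.19256042, 0.16022312]), [np.float64(0.0006264451367385267), np.float64(0.0006264451367385083)])
175 242 263 [0.53101867 0.20069771 0.13      ]
185 242 263 [0.53103643 0.19147402 0.13      ]
195 243 262 [0.53105357 0.18256893 0.13      ]
205 244 261 [0.53107013 0.17396621 0.13      ]
```

```bash

python3 -m jog '[[[0,0,-0.111],[-0.04,0,0],50],[[0,0,-0.111],[-0.03,0.075,-0.08],50],[[0,0,-0.111],[-0.02,0.15,-0.16],50],[[0,0,-0.111],[-0.012,0.225,-0.24],50],[[0,0,-0.111],[-0.006,0.295,-0.31],50],[[0,0,-0.111],[-0.006,0.295,-0.31],50],[[0,0,-0.111],[-0.006,0.295,-0.31],50],[[0,0,-0.111],[-0.006,0.295,-0.31],5],[[0,0,-0.111],[-0.006,0.295,-0.31],5],[[0,0,-0.111],[-0.006,0.295,-0.31],5]]' 70
python3 -m jog '[[[0,0,0],[0,0,0],5],[[0,0,0],[0,0,0],5],[[0,0,0],[0,0,0],5],[[0,0,0],[0,0,0],5],[[0,0,0],[0,0,0],5],[[0,0,0],[0,0,0],5],[[0,0,0],[0,0,0],5],[[0,0,0],[0,0,0.02],5],[[0,0,0],[0,0,0.04],5],[[0,0,0],[0,0,0.06],5]]'
```

```text
clock: 14.8
tool_pos: [0.5293, 0.1546, 0.1596]
eef_rot: [-0.257, 0.681, 0.625, 0.283]
force: [-0.6, -1.6, 5.0]
grip_width: 0.199
gripper_force: 68.5
clock: 15.8
tool_pos: [0.5282, 0.1555, 0.1771]
eef_rot: [-0.258, 0.681, 0.625, 0.282]
force: [-0.0, 0.6, 0.1]
grip_width: 0.196
gripper_force: 68.2
```

Held. Draw straight up.

```bash

python3 -m jog '[[[0,0,0],[0,0,0.05],5],[[0,0,0],[0,0,0.1],5],[[0,0,0],[0,0,0.15],5],[[0,0,0],[0,0,0.2],5],[[0,0,0],[0,0,0.26],5],[[0,0,0],[0,0,0.33],5],[[0,0,0],[0,0,0.4],5],[[0,0,0],[0,0,0.4],5],[[0,0,0],[0,0,0.4],5],[[0,0,0],[0,0,0.4],5]]'
python3 - <<'E'
from h import *
s,im=snap('wrist','w8.png');snap('side','sd8.png')
print(s['joint_pos'],s['force'],s['tool_pos'])
f=cv2.resize(cv2.imread('pics/sd8.png')[130:280,160:310],(400,400),interpolation=cv2.INTER_CUBIC)
w=cv2.resize(cv2.imread('pics/w8.png')[:,100:410],(323,400))
cv2.imwrite('pics/c8.png',np.hstack([w,f]))
E
```

```text
clock: 16.8
tool_pos: [0.5279, 0.1553, 0.2958]
eef_rot: [-0.258, 0.681, 0.625, 0.282]
force: [-0.4, -0.4, -1.0]
grip_width: 0.199
gripper_force: 68.2
[ 0.51937433  0.67003876 -0.76019656  1.97145086 -0.62192854  0.58532226
  0.3415985 ] [-0.427745   -0.36456604 -0.97341647] [0.527882   0.15530669 0.29581965]
```

View pics/c8.png

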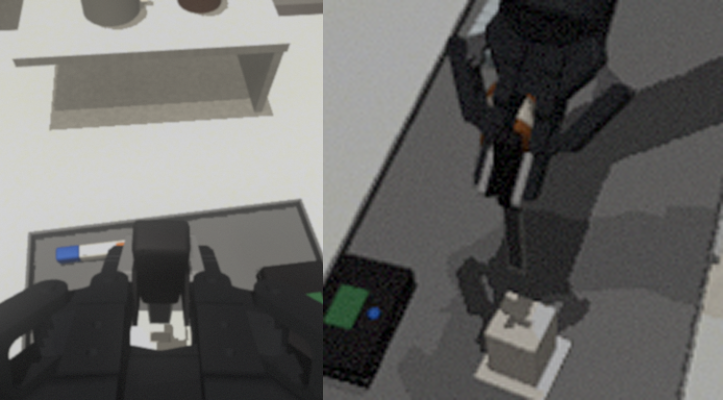

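File drawn clear and upright in the grip (side view tip at about raw (233,230)). Now turn it level.

```bash

python3 -m jog '[[[-0.1,0.009,0],[0.03,-0.03,0],5],[[-0.25,0.022,0],[0.06,-0.07,0],5],[[-0.4,0.035,0],[0.1,-0.12,0],5],[[-0.55,0.048,0],[0.15,-0.16,0],5],[[-0.7,0.061,0],[0.2,-0.2,0],5],[[-0.85,0.074,0],[0.2,-0.2,0],5],[[-0.996,0.087,0],[0.2,-0.2,0],5],[[-0.996,0.087,0],[0.2,-0.2,0],5],[[-0.996,0.087,0],[0.2,-0.2,0],5],[[-0.996,0.087,0],[0.2,-0.2,0],5]]'
python3 - <<'E'
from h import *
def prj(n,x):
    c=optics.camera_info(n);p=rot(c['attitude']).as_matrix().T@(np.array(x)-c['origin']);u=c['mtx']@p;return u[:2]/u[2]
print('tip pred',prj('side',(.531,.192,.147)))
s=monitor.get_state();print(s['tool_pos'],s['joint_pos'])
R0=R.from_quat([.70710678,.70710678,0,0]);Z=R.from_euler('z',-5,degrees=True)
Rp=Z*R.from_euler('x',45,degrees=True)*R0; Rf=Z*R.from_euler('x',-45,degrees=True)*R0
d=(Rf*Rp.inv()).apply([.003,.037,-.109]); t=np.array([.637,-.078,.13])-d
print('d',d,'tcp',t,'turn',(Rf*rot(s['eef_rot']).inv()).as_rotvec()/(np.pi/4),'shift',(t-s['tool_pos'])/.3)
E
```

```text
clock: 17.9
tool_pos: [0.5881, 0.0939, 0.2959]
eef_rot: [-0.0, 0.737, 0.676, -0.0]
force: [-0.1, -0.6, -0.1]
grip_width: 0.196
gripper_force: 68.2
tip pred [232.33302272 230.00693319]
[0.58814216 0.09389269 0.29588969] [-0.14065479  0.55858063 -0.10116955  1.68220979  0.06752662  0.90464636
 -0.35511554]
d [-0.00973526 -0.10856464 -0.03712067] tcp [0.64673526 0.03056464 0.16712067] turn [-9.96681134e-01  8.62833887e-02 -2.89806529e-04] shift [ 0.19531033 -0.21109351 -0.42923007]
```

```bash

python3 -m jog '[[[-0.1,0.009,0],[0.03,-0.03,0],5],[[-0.25,0.022,0],[0.06,-0.07,0],5],[[-0.4,0.035,0],[0.1,-0.12,0],5],[[-0.55,0.048,0],[0.15,-0.16,0],5],[[-0.7,0.061,0],[0.195,-0.211,0],5],[[-0.85,0.074,0],[0.195,-0.211,-0.05],5],[[-0.996,0.087,0],[0.195,-0.211,-0.1],5],[[-0.996,0.087,0],[0.195,-0.211,-0.15],5],[[-0.996,0.087,0],[0.195,-0.211,-0.2],5],[[-0.996,0.087,0],[0.195,-0.211,-0.2],5]]'
python3 -m jog '[[[0,0,0],[0,0,-0.05],5],[[0,0,0],[0,0,-0.1],5],[[0,0,0],[0,0,-0.15],5],[[0,0,0],[0,0,-0.19],5],[[0,0,0],[0,0,-0.22],5],[[0,0,0],[0,0,-0.23],5],[[0,0,0],[0,0,-0.23],5],[[0,0,0],[0,0,-0.23],5],[[0,0,0],[0,0,-0.23],5],[[0,0,0],[0,0,-0.23],5]]'
python3 - <<'E'
from h import *
s,im=snap('wrist','w9.png');snap('side','sd9.png');snap('scene','sc9.png')
print(s['joint_pos'],s['force'],s['tool_pos'],rot(s['eef_rot']).as_matrix().round(3))
f=lambda n,x,y:cv2.resize(cv2.imread(f'pics/{n}.png')[y:y+100,x:x+133],(399,300),interpolation=cv2.INTER_CUBIC)
w=cv2.resize(cv2.imread('pics/w9.png'),(400,300))
cv2.imwrite('pics/c9.png',np.vstack([np.hstack([w,f('sd9',165,90)]),np.hstack([f('sc9',140,160),np.zeros((300,400,3),np.uint8)])]))
E
```

```text
clock: 18.9
tool_pos: [0.646, 0.03, 0.2348]
eef_rot: [0.257, 0.681, 0.625, -0.283]
force: [0.4, -0.1, -1.4]
grip_width: 0.197
gripper_force: 68.3
clock: 19.9
tool_pos: [0.6472, 0.0323, 0.1682]
eef_rot: [0.259, 0.68, 0.625, -0.282]
force: [0.3, 0.0, -0.5]
grip_width: 0.192
gripper_force: 68.3
[-0.49869603  0.97253534  0.23857335  1.49698344  0.57312346  1.11549648
 -0.78350767] [ 0.27301272  0.00254614 -0.45562427] [0.64718616 0.03228107 0.16819027] [[ 0.06   0.996 -0.06 ]
 [ 0.705 -0.084 -0.704]
 [-0.707 -0.    -0.707]]
```

View pics/c9.png

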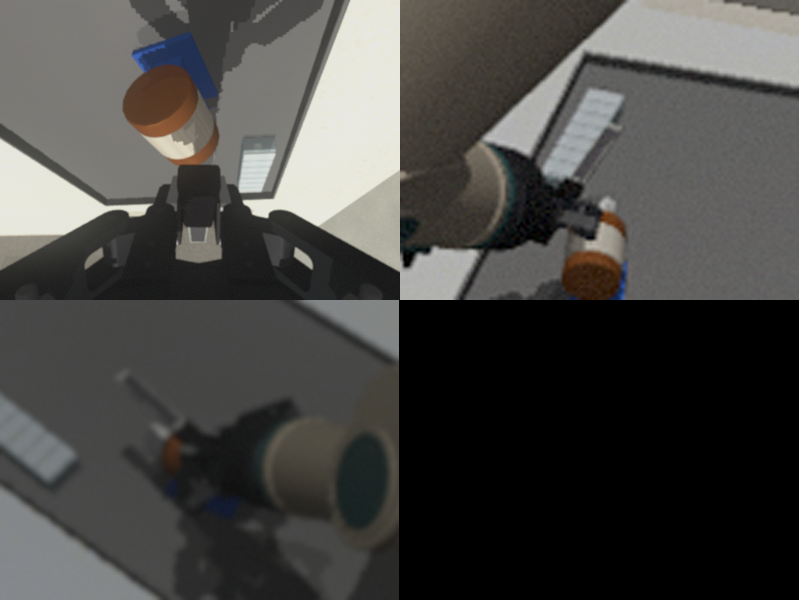

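Scene shows the level file with its tip at about raw (181,185). In the side view the tip is at about (237,132), with the cap at about (234,158). I'll check the tip position.

```bash

python3 - <<'E'
from h import *
s=monitor.get_state();A=rot(s['eef_rot'])
R0=R.from_quat([.70710678,.70710678,0,0]);Rp=R.from_euler('z',-5,degrees=True)*R.from_euler('x',45,degrees=True)*R0
Q=A*Rp.inv()
print('blade',s['tool_pos']+Q.apply([.003,.037,-.109]),'tip pred',s['tool_pos']+Q.apply([.003,.037,-.149]))
print('tip meas',tri([ray('side',(237.3,132.3)),ray('scene',(181.3,185.3))]))
print('cap side @.056',onz(ray('side',(234,158)),.06), s['dq'].round(4))
E
```

```text
blade [ 0.63753912 -0.07635723  0.1307797 ] tip pred [ 0.63415595 -0.1162139   0.13077554]
tip meas (array([ 0.63114156, -0.1153865 ,  0.12860497]), [np.float64(0.002005486700123572), np.float64(0.0020054867001237306)])
cap side @.056 [ 0.6324361 -0.0895653  0.06     ] [-0.0003  0.0034 -0.002   0.0005  0.0005  0.0002  0.0017]
```

```bash
python3 -m jog '[[[0,0,0],[0,0,0],5],[[0,0,0],[0,0,0],5],[[0,0,0],[0,0,0],5],[[0,0,0],[0,0,0],5],[[0,0,0],[0,0,0],5],[[0,0,0],[0,0,0],5],[[0,0,0],[0,0,0],5],[[0,0,0],[0,0,0],5],[[0,0,0],[0,0,0],5],[[0,0,0],[0,0,0],5]]'; python3 -c "
from rig import r;print(r.hand_in())"
```

```text
clock: 21.05
tool_pos: [0.6469, 0.0322, 0.1676]
eef_rot: [0.259, 0.68, 0.625, -0.282]
force: [0.4, 0.1, -0.9]
grip_width: 0.195
gripper_force: 68.3
the job is handed in; nothing more can be done
None
```

The job is handed in at about 21 s of the 64 s allowed; no verdict came back. The bottle lies released in the cradle, and the file is held level and flat with its blade middle about 60 mm above the cap by my own measurements.

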